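Latch the shutter tester's hatch

TASK

Swing the shutter tester's open hatch shut, then press it down against its springy seal and turn the red wing knob clockwise a quarter turn, so that the cam tongue beneath swings behind the frame edge and holds the hatch down. Work by feel: leaning hard on the knob drives it into the hatch and spoils it, and forcing the turn while the tongue is still caught on the edge bends the tongue. Leave the other things on the desk where they are.

Things in the scene. Friction and masses are not known exactly. Their poses are not given: they have to be found in the camera images.
- tester: Cream shutter speed tester, fixed. Origin on the desk under the middle of its hatch bay (220 mm in x, 190 in y, walls 76 mm high); x points from the robot's side to the hinge side. A control bay 100 mm high with a big black ribbed knob (top at 131 mm, not used) adjoins at y = 95 to 225 mm. Hidden under the shut hatch's front a steel frame edge lies across the bay, x = -101 to -65 mm, 5 mm thick.
- hatch (a joint): Angle of the silver hatch plate (158 mm wide, 6 thick, reaching 200 mm from the hinge line), rad. 0 = level, grows as its robot-side edge swings up. Starts 0.3 to 0.65. Friction hinge: stays where left, 1 to 4 N at the front edge push it down. It stops on the seal at about 0.05; pressed on, it goes down to somewhere between 0.012 and -0.085, where it meets the frame edge.
- hatch_front (a point): Point on the hatch's top face near its robot-side edge, mid-width, 187 mm from the hinge line: a clear place to push it shut, 13 mm of plate beyond, 25 mm to the knob's disc. Axes are the hatch's: at angle 0 the tester's. The hinge has no play: as the seal is squeezed the knob moves on its arc and tilts with the hatch; a pinch kept off that arc or upright adds up to 6 N to the push needed.
- hatch_hinge (a point): Middle of the hatch's hinge line (along the tester's y), at the hatch's underside; tester x = 100, z = 100 mm. Shut, the hatch rests on a springy seal; 5 to 11 N down at the wing knob squeezes it until the hatch bottoms hard on the frame edge, 4 to 18 mm lower at the knob. The frame edge's top, 84 to 100 mm above the desk, differs between testers and is not told: it must be felt.
- wing (a joint): Angle of wing knob and tongue, rad, 0 to 1.6 (stop), clockwise from above. Starts 0 to 0.35. At 0 blade and tongue lie along the tester's y, tongue to -y, clear of the frame edge; at 1.57 the tongue points to the robot (-x). Reaches the frame edge at about 0.65: passes under it only with the hatch pressed to within 1 mm of bottom, else it strikes it or rides above it. Turns at 0.06 N m, stays put.
- wing_grip (a point): On the knob's axis, half-way up its red blade (52 mm long, 10 thick, 28 high, on a black 54 mm disc 14 mm below this point); 26.5 mm above the hatch's underside, 135 mm from the hinge line. z: axis, up; y: along the blade, white dot and tongue to -y. Pinch the blade across; tips may press on the disc. The knob is sprung: above 22 N down it sinks into the hatch; 1 mm (about 28 N) spoils it.
- bellows_frame: Bystander: silver bellows frame lying flat, 120 x 112 x 14 mm; origin under its centre.
- aperture_ring: Bystander: dark bronze aperture ring, 68 mm across, 12 mm high; origin under its centre.
- spool_a: Bystander: white nylon spool core, 38 mm across, 36 mm high; origin under its centre.
- spool_b: Bystander: the other white nylon spool core, same size.
- light_cube: Bystander: frosted blue acrylic light box cube, 70 mm; origin under its centre.
- screwdriver: Bystander: small screwdriver, 160 mm long, lying flat.
- knob: The wing knob and its tongue (one piece); origin on the knob's axis at the hatch's top face, axes as wing_grip. The steel tongue reaches 42 mm from the axis, 10 mm wide, 5 mm thick, its top 8 mm under the hatch's underside; at rest in the latch it bears about 2 to 6 N from the seal. Over 20 N against the frame edge bends it (turning it against the edge: about 0.6 N m at the knob).

How it is judged:
On the way, in this order (a step that is already met when the one before it is completed fails the run):
1. the hatch is shut down on to its seal (value of joint hatch below 0.075 rad), for 0.1 s.
2. the wing knob is turned home with the hatch held down (value of joint wing above 1.35 rad and value of joint hatch below 0.03 rad), for 0.2 s.
At the end, for the whole second after the job is handed in: The wing knob stands at more than 1.35 rad, its tongue under the frame edge, and the hatch, let go, stays down (its angle under 0.03 rad) and at rest (all of step 2 and velocity of joint hatch below 0.02 rad/s); the robot touches nothing.
It fails at once if the wing knob is pushed so hard that it sinks 1 mm into the hatch (about 28 N) (z of wing_grip in the frame of hatch_hinge below 0.0255 m).
It fails at once if the tongue is forced against the frame edge with over 20 N (contact force between knob and tester above 20 N).
It fails at once if a bystander is moved more than 20 mm (distance of any of bellows_frame, aperture_ring, spool_a, spool_b, light_cube, screwdriver from where it was at the start of the episode above 0.02 m).
It also fails if it takes over 72 s, if anything falls off the work surface, if the arm or the gripper's body presses on something with over 40 N, if the wrist force passes 120 N, or if a joint passes its speed limit or range.

ROBOT

A 6-joint arm with a two-finger parallel gripper is mounted at the origin on the work surface. World frame = base frame: x ahead of the robot, y to its left, z up, the work surface at z = 0. Lengths are in m, angles in rad, forces in N, time in s.
With the tool pointing down it reaches from about 0.35 to 0.775 m from the base axis. Payload 5.5 kg.
Tool frame: the origin (TCP) lies midway between the tips of the shut fingers; the grasp point (between the pads) lies 19 mm behind it; z points along the fingers, y is the direction in which the jaws open and shut (so a half turn about z gives the same grasp; the last joint's range is limited). The gripper opens to 85 mm and grips with 20 to 120 N. Pads are 22 mm wide; open, the fingers measure 114 mm over their backs; the gripper's body (76 mm by 85 mm) begins 54 mm behind the grasp point. The pads swing forward as they close: fully open they stand 13 mm farther back than shut.
Start: joints at [-1.322, 0.313, 0.046, 1.304, 0, 1.431], TCP at [0.218, -0.532, 0.231] pointing down, gripper open.
Joint ranges: [-2.76, 2.76], [-0.86, 1.69], [-1.03, 1.26], [-2.2, 2.34], [-1.47, 1.5], [-3.14, 3.14]. Speed limits (rad/s): [2.57, 2.57, 3.14, 3.14, 3.14, 3.14].

INTERFACE

Orientations are given as a rotation vector (axis times angle).
In Python, from plant import bot gives the robot as it stands.
- The arm moves only by the tool send_rows, never from a script. Its argument "commands" is text: rows parted by semicolons, each of 5 numbers parted by spaces: the closure, from 0 (fully open) to 1 (shut), then the shift along the tool's x, y, z in m, then the turn about the tool's z in degrees. A call has 1 to 5 rows; each row shifts and turns the pose as measured when the row begins, along the tool's axes as they then stand; what a row does not reach is not made up. A row lasts 1/8 s, in which the tool goes at most 62.5 mm and 10.7 degrees, less where a joint would pass 70% of its speed; a pose out of reach is approached as far as the arm can. A call with a gripper value outside its range is refused whole. The fingers move at their own pace and stop on an object; the grip force is fixed at half the most. Time passes only in rows, so rows that do not move let the fingers close. It gives the time, the measured TCP pose, the force and the opening at its end, in the units of the state.
- bot.get_obs(): the state, without advancing time (a new reading comes with each control period).
- bot.read_camera(name): name is "side" or "top" or "wrist"; returns the picture (480x640x3 uint8, blue, green, red); there is no depth.
- bot.camera_model(name): a dict with "intrinsics" (3x3 intrinsics, pixels), "D" ([k1, k2, p1, p2, k3] as OpenCV has them; the pictures are not rectified), "R" (3x3) and "t" (3): a world point X has camera coordinates R X + t; the wrist camera has in their place "T_tool_cam" (4x4, takes a point from camera to tool coordinates, whose origin is the TCP and whose axes are the flange's). Camera axes: x right, y down, z forward; pixel columns grow to the right and rows downward; lengths in m; the calibration is good to about 2 mm. A picture is of the moment at which its call begins: read the wrist's pose just before it. camera_model takes no time and is no camera call.
- bot.close_job(): hands the job in, once; it reports no verdict.
The state is a dict: "time": time; "joints": joint angles; "joint_vel": joint speeds; "joint_torque": joint torques, N m; "position": TCP position; "eef_rot": TCP orientation; "force": force on the tool from outside, world axes, zero at the start; "ft_torque": the same for the moment, N m; "grip_width": finger opening in m.
Only numpy, scipy, OpenCV 4.12 (cv2) and the standard library are available. Lean on these libraries where they do the work, as an engineer would, in place of code of your own. Each camera call takes 0.05 s, during which the arm holds its last target. There are 200 camera calls.

## Working session

There is one attempt and no reset: what is moved stays moved. The work goes in short steps, Python scripts to look and compute and a tool call to move; the robot and the scene stay as the last step left them, time stands still between calls to the robot, and variables do not carry over. Pictures are saved under pics/ and viewed, about 8 in all and at most 12, crops included, and the job is handed in when it is done.

Besides the shell and the picture viewer there is one more tool, called after ">>>" as name(argument=value, ...), one argument or row to a line, values as JSON. send_rows: Moves the arm, as the interface text tells. Its arguments: {"type":"object","properties":{"commands":{"type":"string"}},"required":["commands"]}

```bash
ls; mkdir -p pics; python3 - <<'E'
from plant import bot
import cv2,numpy as np
o=bot.get_obs();print({k:np.round(v,3) for k,v in o.items()})
for n in("top","side"):
    cv2.imwrite(f"pics/{n}0.png",bot.read_camera(n));m=bot.camera_model(n);print(n,m)
print(bot.camera_model("wrist"))
E
```

```text
pics
{'time': np.float64(0.0), 'joints': array([-1.322,  0.314,  0.045,  1.304, -0.   ,  1.431]), 'joint_vel': array([ 0.   , -0.001,  0.001, -0.   ,  0.001,  0.   ]), 'joint_torque': array([ 1.0000e-03, -4.8063e+01,  2.9853e+01,  1.9000e-02,  0.0000e+00,
        0.0000e+00]), 'position': array([ 0.218, -0.532,  0.23 ]), 'eef_rot': array([-3.081, -0.607,  0.   ]), 'force': array([-0.474, -0.175, -0.139]), 'ft_torque': array([-0.012, -0.008,  0.015]), 'grip_width': np.float64(0.085)}
top {'intrinsics': array([[529.16738436,   0.        , 317.89592392],
       [  0.        , 529.16738436, 242.33822995],
       [  0.        ,   0.        ,   1.        ]]), 'D': array([-0.1418982,  0.       ,  0.       ,  0.       ,  0.       ]), 'R': array([[ 0.00706322, -0.99983923,  0.01648104],
       [-0.99780233, -0.0081328 , -0.06575996],
       [ 0.06588342, -0.01598034, -0.99769936]]), 't': array([0.00164423, 0.48582589, 1.32787774])}
side {'intrinsics': array([[607.73889569,   0.        , 310.59044389],
       [  0.        , 607.73889569, 238.21350572],
       [  0.        ,   0.        ,   1. 
[... 230 characters left out ...]
e-01,  6.63652357e-01, -7.00655629e-01]]), 't': array([-0.43494951,  0.22343819,  1.26955258])}
{'intrinsics': array([[394.92757951,   0.        , 312.73073174],
       [  0.        , 394.92757951, 233.54001596],
       [  0.        ,   0.        ,   1.        ]]), 'D': array([-0.08106858,  0.        ,  0.        ,  0.        ,  0.        ]), 'T_tool_cam': array([[ 4.86805210e-04, -9.61993752e-01, -2.73071024e-01,
         6.89706656e-02],
       [ 9.99999127e-01,  1.32870074e-04,  1.31461991e-03,
        -3.15694154e-04],
       [-1.22837317e-03, -2.73071425e-01,  9.61992977e-01,
        -1.42394901e-01],
       [ 0.00000000e+00,  0.00000000e+00,  0.00000000e+00,
         1.00000000e+00]])}
```

View pics/top0.png

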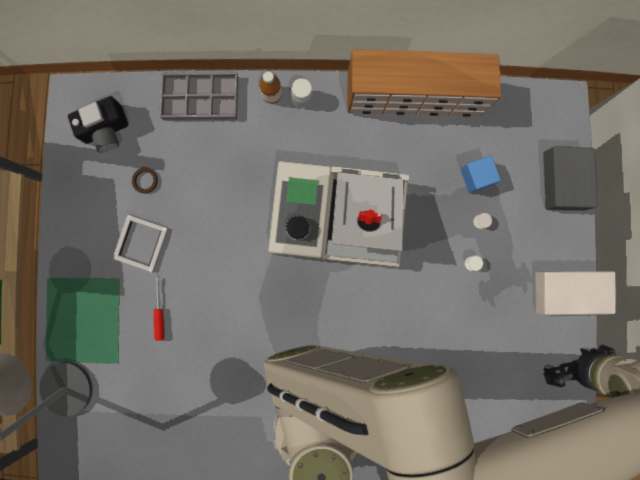

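View pics/side0.png

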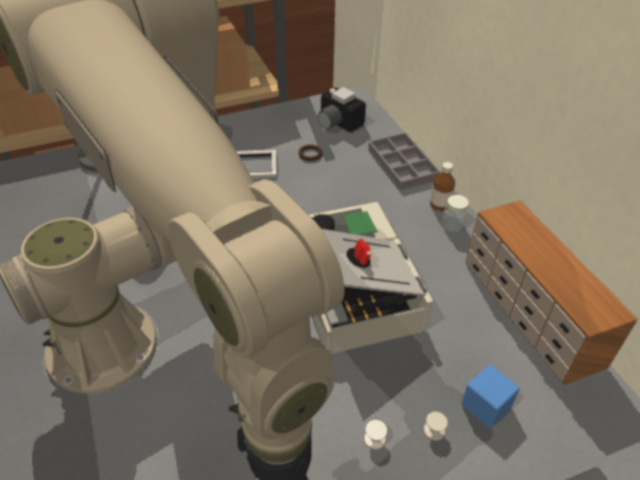

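```bash
python3 - <<'E'
import cv2
i=cv2.imread("pics/top0.png")[150:280,255:425]
cv2.imwrite("pics/c.png",cv2.resize(i,None,fx=4.6,fy=4.6,interpolation=cv2.INTER_CUBIC))
E
```

```text
(no output)
```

View pics/c.png

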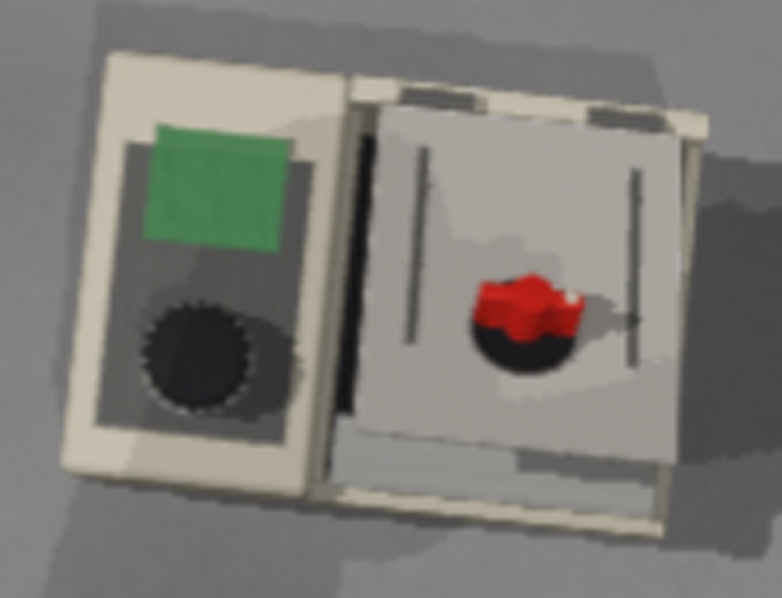

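```bash
cat > h.py <<'E'
import numpy as np,cv2
from scipy.optimize import least_squares
from scipy.spatial.transform import Rotation as Ro
from plant import bot
def ray(n,uv,obs=None):
    m=bot.camera_model(n);p=cv2.undistortPoints(np.array(uv,float).reshape(-1,1,2),m["intrinsics"],m["D"]).reshape(-1,2)
    d=np.c_[p,np.ones(len(p))]
    if n=="wrist":
        T=m["T_tool_cam"];R=Ro.from_rotvec(obs["eef_rot"]).as_matrix();
        return obs["position"]+R@T[:3,3], d@(R@T[:3,:3]).T
    return -m["R"].T@m["t"], d@m["R"]
def plane(c,d,z): return c+d*((np.broadcast_to(z,len(d))-c[2])/d[:,2])[:,None]
def fit(P,Q): # local P -> world Q, xy
    f=lambda v:((P[:,:2]@np.array([[np.cos(v[2]),np.sin(v[2])],[-np.sin(v[2]),np.cos(v[2])]])+v[:2])-Q[:,:2]).ravel()
    r=least_squares(f,[.5,0,0]);return r.x,r.fun.reshape(-1,2)
E
python3 - <<'E'
from h import *
cr=lambda a:np.array(a)/4.6+[255,150]
c,d=ray("top",cr([(708,115),(662,537),(108,52),(62,467),(350,76),(307,497)]))
P=np.array([[.11,-.095],[-.11,-.095],[.11,.225],[-.11,.225],[.11,.095],[-.11,.095]])
Q=plane(c,d,np.array([.076,.076,.1,.1,.1,.1]))
v,r=fit(P,Q);print(v,r*1000)
ca,s=np.cos(v[2]),np.sin(v[2]);R=np.array([[ca,-s,0],[s,ca,0],[0,0,1]]);o=np.array([v[0],v[1],0])
# in tester frame
c,d=ray("top",cr([(355,430),(678,463),(480,300),(580,308),(572,297)]));c=R.T@(c-o);d=d@R
for k in(0,1):
    for th in np.arange(.2,.75,.05):
        # x of front top edge at angle
        X=.1-.2*np.cos(th)+.006*np.sin(th);Z=.1+.2*np.sin(th)+.006*np.cos(th)
        p=c+d[k]*(Z-c[2])/d[k][2];print(k,round(th,2),round((p[0]-X)*1000,1),round(p[1]*1000,1))
E
```

```text
[ 0.54511773 -0.10932861 -0.09564685] [[-4.79939496  2.9456822 ]
 [ 2.61269669 -2.0918723 ]
 [ 0.76963804  0.99122696]
 [-0.30832917  1.13492521]
 [-0.04388839 -1.43477692]
 [ 1.76927779 -1.54518514]]
0 0.2 16.9 76.9
0 0.25 13.7 77.2
0 0.3 10.1 77.6
0 0.35 5.9 77.9
0 0.4 1.4 78.3
0 0.45 -3.6 78.6
0 0.5 -9.1 78.9
0 0.55 -14.9 79.2
0 0.6 -21.2 79.5
0 0.65 -27.8 79.8
0 0.7 -34.8 80.1
1 0.2 17.2 -86.1
1 0.25 14.0 -84.4
1 0.3 10.3 -82.8
1 0.35 6.2 -81.2
1 0.4 1.7 -79.6
1 0.45 -3.3 -78.1
1 0.5 -8.8 -76.6
1 0.55 -14.6 -75.1
1 0.6 -20.9 -73.7
1 0.65 -27.5 -72.3
1 0.7 -34.5 -71.0
```

```bash
cat >> h.py <<'E'
V=np.array([.5451,-.1093,-.0956])
def tw(p): # tester->world
    ca,s=np.cos(V[2]),np.sin(V[2]);return np.array([V[0]+ca*p[0]-s*p[1],V[1]+s*p[0]+ca*p[1],p[2]])
def phi(o): x=Ro.from_rotvec(o["eef_rot"]).as_matrix()[:,0];return np.degrees(np.arctan2(x[1],x[0]))
def rows(goal,turn,n,g): # goal world TCP, turn deg about tool z
    o=bot.get_obs();f=phi(o);D=(np.array(goal)-o["position"])/n
    print("t",o["time"],"phi",f,"F",o["force"].round(1))
    L=[]
    for k in range(n):
        a=np.radians(f-turn*k/n);L.append(f"{g} {np.cos(a)*D[0]+np.sin(a)*D[1]:.3f} {np.sin(a)*D[0]-np.cos(a)*D[1]:.3f} {-D[2]:.4f} {turn/n:.1f}")
    for k in range(0,n,5):print("; ".join(L[k:k+5]))
E
python3 -c "
from h import *
rows(tw([-.068,0,.23]),-242,23,1)"
```

```text
t 0.1 phi 22.274744824681086 F [-0.  -0.2 -0.2]
1 0.018 -0.013 0.0000 -10.5; 1 0.020 -0.010 0.0000 -10.5; 1 0.021 -0.006 0.0000 -10.5; 1 0.022 -0.002 0.0000 -10.5; 1 0.022 0.002 0.0000 -10.5
1 0.021 0.006 0.0000 -10.5; 1 0.019 0.010 0.0000 -10.5; 1 0.017 0.013 0.0000 -10.5; 1 0.015 0.016 0.0000 -10.5; 1 0.011 0.019 0.0000 -10.5
1 0.008 0.020 0.0000 -10.5; 1 0.004 0.021 0.0000 -10.5; 1 0.000 0.022 0.0000 -10.5; 1 -0.004 0.021 0.0000 -10.5; 1 -0.008 0.020 0.0000 -10.5
1 -0.011 0.019 0.0000 -10.5; 1 -0.015 0.016 0.0000 -10.5; 1 -0.017 0.013 0.0000 -10.5; 1 -0.019 0.010 0.0000 -10.5; 1 -0.021 0.006 0.0000 -10.5
1 -0.022 0.002 0.0000 -10.5; 1 -0.022 -0.002 0.0000 -10.5; 1 -0.021 -0.006 0.0000 -10.5
```

>>> send_rows(
  commands="1 0.018 -0.013 -0.005 -10.5; 1 0.020 -0.010 -0.005 -10.5; 1 0.021 -0.006 -0.005 -10.5; 1 0.022 -0.002 -0.005 -10.5; 1 0.022 0.002 0 -10.5",
)

```text
time: 0.72
position: [0.2741, -0.4336, 0.2481]
eef_rot: [-2.47, -1.93, -0.004]
force: [-0.1, 0.5, -0.2]
grip_width: 0.0003
```

>>> send_rows(
  commands="1 0.021 0.006 0 -10.5; 1 0.019 0.010 0 -10.5; 1 0.017 0.013 0 -10.5; 1 0.015 0.016 0 -10.5; 1 0.011 0.019 0 -10.5",
)

```text
time: 1.35
position: [0.3293, -0.335, 0.2468]
eef_rot: [-1.331, -2.836, -0.013]
force: [0.9, 0.2, 0.0]
grip_width: 0.0001
```

>>> send_rows(
  commands="1 0.008 0.020 0 -10.5; 1 0.004 0.021 0 -10.5; 1 0 0.022 0 -10.5; 1 -0.004 0.021 0 -10.5; 1 -0.008 0.020 0 -10.5",
)

```text
time: 1.98
position: [0.3817, -0.236, 0.2458]
eef_rot: [0.094, -3.133, -0.023]
force: [1.3, 0.5, 0.2]
grip_width: -0.0003
```

```bash
python3 -c "
from h import *
o=bot.get_obs();print(o['position'],o['joints'].round(2))
t=((phi(o)+95.5)%360)-360
rows(tw([-.068,0,.23]),t,10,1)"
```

```text
[ 0.38169033 -0.23598694  0.24580702] [-0.74  0.08 -0.21  1.3   0.01 -0.8 ]
t 1.975 phi -176.54924349854 F [1.3 0.5 0.2]
1 -0.010 0.013 0.0016 -8.1; 1 -0.012 0.011 0.0016 -8.1; 1 -0.013 0.009 0.0016 -8.1; 1 -0.015 0.007 0.0016 -8.1; 1 -0.016 0.005 0.0016 -8.1
1 -0.016 0.003 0.0016 -8.1; 1 -0.016 0.001 0.0016 -8.1; 1 -0.016 -0.002 0.0016 -8.1; 1 -0.016 -0.004 0.0016 -8.1; 1 -0.015 -0.006 0.0016 -8.1
```

>>> send_rows(
  commands="1 -0.010 0.013 0 -8.1; 1 -0.012 0.011 0 -8.1; 1 -0.013 0.009 0 -8.1; 1 -0.015 0.007 0 -8.1; 1 -0.016 0.005 0 -8.1",
)

```text
time: 2.6
position: [0.4292, -0.1655, 0.2447]
eef_rot: [1.211, -2.895, -0.031]
force: [-0.5, -0.1, -0.0]
grip_width: -0.0003
```

>>> send_rows(
  commands="1 -0.016 0.003 0 -8.1; 1 -0.016 0.001 0 -8.1; 1 -0.016 -0.002 0 -8.1; 1 -0.016 -0.004 0 -8.1; 1 -0.015 -0.006 0 -8.1",
)

```text
time: 3.22
position: [0.4741, -0.0948, 0.2433]
eef_rot: [-2.166, 2.272, 0.037]
force: [-0.0, 0.4, -0.1]
grip_width: 0.0001
```

```bash
python3 -c "
from h import *
o=bot.get_obs();print(o['position'],o['joints'].round(2),Ro.from_rotvec(o['eef_rot']).as_matrix()[:,2].round(3))
rows(tw([-.072,0,.20]),phi(o)+95.5,2,1)
cv2.imwrite('pics/w1.png',bot.read_camera('wrist'))"
```

```text
[ 0.47409269 -0.09484228  0.24325243] [-0.37  0.15 -0.14  1.31  0.01 -1.89] [-0.015  0.019 -1.   ]
t 3.225 phi -92.72673167998383 F [-0.   0.4 -0.1]
1 0.004 0.000 0.0216 1.4; 1 0.004 0.000 0.0216 1.4
```

View pics/w1.png

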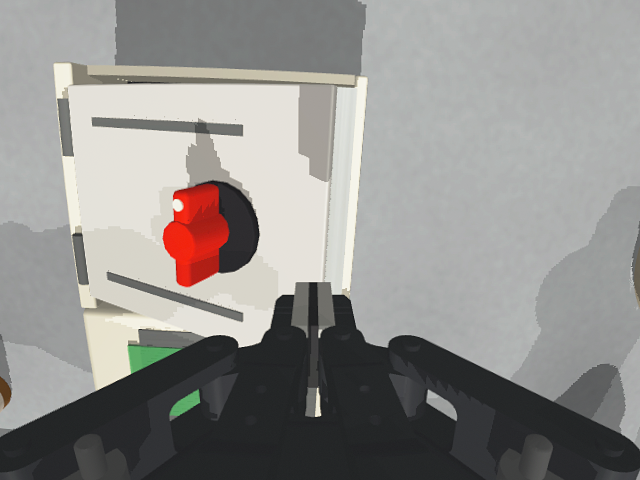

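>>> send_rows(
  commands="1 0.004 0 0.022 1.4; 1 0.004 0 0.022 1.4; 1 0 0.002 0.011 0; 1 0 0.002 0.012 0; 1 0 0.002 0.012 0",
)

```text
time: 3.9
position: [0.4672, -0.0998, 0.1624]
eef_rot: [-2.109, 2.324, 0.036]
force: [1.0, -0.1, 1.2]
grip_width: -0.0002
```

>>> send_rows(
  commands="1 0 0.003 0.012 0; 1 0 0.003 0.012 0; 1 0 0.003 0.012 0",
)

```text
time: 4.28
position: [0.4578, -0.0985, 0.1247]
eef_rot: [-2.108, 2.324, 0.033]
force: [0.2, 0.0, 0.5]
grip_width: 0.0001
```

```bash
python3 -c "
from h import *
rows(tw([-.088,0,.116]),0,2,1)"
```

```text
t 4.275 phi -95.57176535152938 F [0.2 0.  0.5]
1 0.001 0.000 0.0044 0.0; 1 0.001 0.000 0.0044 0.0
```

>>> send_rows(
  commands="1 0 0 0.004 0; 1 0 0 0.003 0; 1 0 0 0.002 0",
)

```text
time: 4.65
position: [0.4566, -0.098, 0.1144]
eef_rot: [-2.109, 2.325, 0.036]
force: [-1.4, -0.6, 3.4]
grip_width: -0.0003
```

>>> send_rows(
  commands="1 0 0 0.002 0; 1 0 0 0.001 0",
)

```text
time: 4.9
position: [0.4564, -0.0979, 0.1119]
eef_rot: [-2.109, 2.325, 0.035]
force: [-3.0, 0.9, 4.6]
grip_width: 0.0001
```

>>> send_rows(
  commands="1 0 0 -0.025 0; 0.4 0 0 -0.03 0; 0.4 0 -0.017 -0.03 0; 0.4 0 -0.018 0 0; 0.4 0 -0.015 0 0",
)

```text
time: 5.52
position: [0.5093, -0.1043, 0.1985]
eef_rot: [-2.107, 2.323, 0.033]
force: [-0.1, 0.5, -1.0]
grip_width: 0.0511
```

```bash
python3 -c "
from h import *
o=bot.get_obs();print(o['position'],phi(o),o['force'],o['joint_vel'].round(3),o['grip_width'])
i=bot.read_camera('wrist');cv2.imwrite('pics/w2.png',i)
cv2.imwrite('pics/t2.png',bot.read_camera('top'))
import pickle;pickle.dump(o,open('o2.pkl','wb'))"
```

```text
[ 0.50931965 -0.10431764  0.1984981 ] -95.58984741286622 [-0.08969911  0.49270874 -0.98695912] [0.064 0.219 0.317 0.062 0.005 0.064] 0.05108791798207755
```

View pics/w2.png

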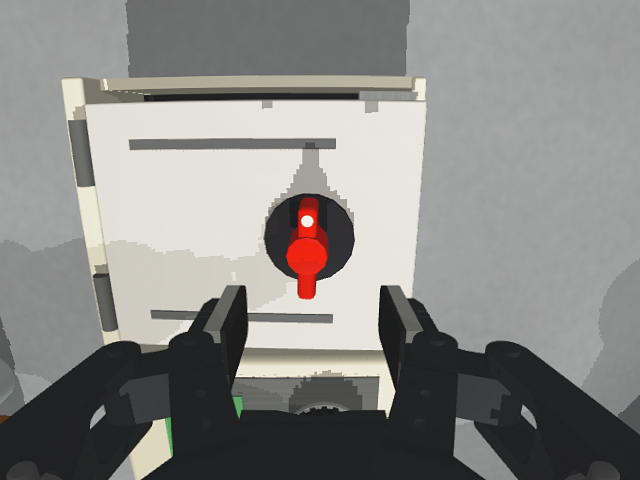

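```bash
python3 -c "
from h import *
import pickle;o=pickle.load(open('o2.pkl','rb'))
c,d=ray('wrist',[(309,237.5),(264,237),(354,237),(307,256),(307,298),(308,199),(307,221)],o)
p=plane(c,d,np.array([.119,.119,.119,.147,.147,.147,.147]))
ca,s=np.cos(V[2]),np.sin(V[2]);q=p[:,:2]-V[:2];print(np.c_[q[:,0]*ca+q[:,1]*s,-q[:,0]*s+q[:,1]*ca].round(4)); print(p[:,:2].round(4))
i=cv2.imread('pics/w2.png');h=cv2.cvtColor(i,cv2.COLOR_BGR2HSV)
m=((h[...,0]<8)|(h[...,0]>172))&(h[...,1]>150)&(h[...,2]>80);m[310:]=0;m[:190]=0
for r in range(194,304,6):
  x=np.where(m[r])[0];print(r,x.min() if len(x) else 0,x.max() if len(x) else 0)
rows(tw([-.0345,0,.198]),phi(o)+95.5,1,.4)
"
```

```text
[[-0.0352 -0.001 ]
 [-0.0089 -0.0015]
 [-0.0616 -0.0012]
 [-0.0341  0.0002]
 [-0.034   0.0242]
 [-0.0348 -0.0299]
 [-0.0342 -0.0185]]
[[ 0.51   -0.107 ]
 [ 0.5361 -0.1099]
 [ 0.4837 -0.1046]
 [ 0.5112 -0.1058]
 [ 0.5136 -0.0819]
 [ 0.5077 -0.1357]
 [ 0.5093 -0.1245]]
194 0 0
200 301 317
206 299 317
212 298 317
218 298 317
224 298 317
230 294 323
236 291 326
242 289 327
248 288 327
254 286 327
260 287 326
266 289 324
272 295 317
278 297 316
284 298 315
290 298 315
296 299 313
302 0 0
t 5.625 phi -95.5676509171209 F [-0.5 -1.   0. ]
0.4 0.001 -0.001 0.0002 -0.1
```

>>> send_rows(
  commands="0.4 0.002 -0.001 0.03 0; 0.4 0 0 0.03 0; 0.4 0 0 0.014 0; 0.4 0 0 0 0",
)

```text
time: 6.12
position: [0.5089, -0.1049, 0.1222]
eef_rot: [-2.108, 2.322, 0.033]
force: [-0.9, 0.0, 1.3]
grip_width: 0.0513
```

>>> send_rows(
  commands="1 0 0 0 0; 1 0 0 0 0; 1 0 0 0 0",
)

```text
time: 6.5
position: [0.5109, -0.1054, 0.1244]
eef_rot: [-2.106, 2.32, 0.027]
force: [5.1, -0.2, -8.2]
grip_width: 0.0085
```

>>> send_rows(
  commands="1 0 0 0 0; 1 0 0 0 0",
)

```text
time: 6.75
position: [0.5109, -0.1054, 0.1243]
eef_rot: [-2.106, 2.321, 0.027]
force: [3.4, 0.9, -3.1]
grip_width: 0.0085
```

>>> send_rows(
  commands="1 0 0 0.002 0; 1 0 0 0.002 0",
)

```text
time: 7.0
position: [0.5105, -0.1054, 0.1212]
eef_rot: [-2.107, 2.321, 0.027]
force: [-0.4, 0.5, 4.8]
grip_width: 0.0088
```

>>> send_rows(
  commands="1 0 0.0003 0.0015 0; 1 0 0.0003 0.0015 0",
)

```text
time: 7.25
position: [0.5102, -0.1053, 0.1195]
eef_rot: [-2.106, 2.32, 0.025]
force: [-2.1, 0.0, 8.4]
grip_width: 0.009
```

>>> send_rows(
  commands="1 0 0.0003 0.0015 0; 1 0 0.0003 0.0015 0",
)

```text
time: 7.5
position: [0.5101, -0.1053, 0.1184]
eef_rot: [-2.105, 2.319, 0.021]
force: [-2.5, 0.7, 8.0]
grip_width: 0.0086
```

>>> send_rows(
  commands="1 0 0.0003 0.002 0; 1 0 0.0003 0.002 0",
)

```text
time: 7.75
position: [0.5099, -0.1053, 0.1169]
eef_rot: [-2.104, 2.318, 0.017]
force: [-4.6, 0.2, 10.5]
grip_width: 0.0089
```

>>> send_rows(
  commands="1 0 0.0003 0.002 0; 1 0 0.0003 0.002 0",
)

```text
time: 8.0
position: [0.5098, -0.1053, 0.1158]
eef_rot: [-2.103, 2.316, 0.012]
force: [-4.5, 2.1, 11.3]
grip_width: 0.009
```

>>> send_rows(
  commands="1 0 0.0008 0.002 0; 1 0 0.0008 0.002 0",
)

```text
time: 8.25
position: [0.5097, -0.1053, 0.1152]
eef_rot: [-2.1, 2.314, 0.005]
force: [-3.4, 2.2, 11.0]
grip_width: 0.0089
```

>>> send_rows(
  commands="1 0 0.0008 0.002 0; 1 0 0.0008 0.002 0",
)

```text
time: 8.5
position: [0.5097, -0.1053, 0.1146]
eef_rot: [-2.098, 2.311, -0.002]
force: [-3.6, 1.3, 10.1]
grip_width: 0.0087
```

>>> send_rows(
  commands="1 0 0.0008 0.003 0; 1 0 0.0008 0.003 0",
)

```text
time: 8.75
position: [0.5095, -0.1053, 0.1123]
eef_rot: [-2.096, 2.309, -0.009]
force: [-5.6, 1.9, 14.0]
grip_width: 0.0088
```

```bash
python3 -c "
from h import *
o=bot.get_obs();R=Ro.from_rotvec(o['eef_rot']).as_matrix();print(R.round(3),o['ft_torque'],o['position'],o['force'])
print(R.T@o['ft_torque'],phi(o))"
```

```text
[[-0.096 -0.995  0.021]
 [-0.995  0.096  0.012]
 [-0.014 -0.02  -1.   ]] [ 0.38703435  0.3825107  -0.10715889] [ 0.50946656 -0.10525017  0.11231031] [-5.59975367  1.9116824  13.98329598]
[-0.41642658 -0.34619078  0.11972429] -95.51282871438899
```

>>> send_rows(
  commands="1 0 0.001 0.003 0; 1 0 0.001 0.003 0",
)

```text
time: 9.0
position: [0.5094, -0.1052, 0.1111]
eef_rot: [-2.093, 2.305, -0.017]
force: [-6.8, 2.2, 20.5]
grip_width: 0.0087
```

>>> send_rows(
  commands="1 0 0.001 0.003 0; 1 0 0.001 0.003 0",
)

```text
time: 9.25
position: [0.5094, -0.1052, 0.1111]
eef_rot: [-2.091, 2.301, -0.028]
force: [-6.5, 2.2, 20.9]
grip_width: 0.0084
```

>>> send_rows(
  commands="1 0 0.001 0.0025 5; 1 0 0.001 0.0025 5",
)

```text
time: 9.5
position: [0.5094, -0.1052, 0.1111]
eef_rot: [-1.873, 2.474, -0.032]
force: [-4.1, 1.4, 16.0]
grip_width: 0.009
```

```bash
cat > s.py <<'E'
from h import *
o=bot.get_obs();R=Ro.from_rotvec(o['eef_rot']).as_matrix();print('tau',(R.T@o['ft_torque']).round(3),'phi',phi(o).round(2),'turned',(-95.5-phi(o)).round(1),'z',R[:,2].round(3),o['position'].round(4),o['force'].round(1))
E
python3 s.py
```

```text
tau [-0.738 -0.211 -0.035] phi -105.72 turned 10.2 z [ 0.043  0.007 -0.999] [ 0.5094 -0.1052  0.1111] [-4.1  1.4 16. ]
```

>>> send_rows(
  commands="1 0 0.001 0.0025 8; 1 0 0 0.0025 8; 1 0 0 0.0025 4",
)

```text
time: 9.88
position: [0.5095, -0.1053, 0.1111]
eef_rot: [-1.396, 2.762, -0.03]
force: [-9.0, 1.6, 20.1]
grip_width: 0.0089
```

```bash
python3 s.py
```

```text
tau [-1.427  0.394  0.028] phi -126.34 turned 30.8 z [ 0.05   0.004 -0.999] [ 0.5095 -0.1053  0.1111] [-9.   1.6 20.1]
```

>>> send_rows(
  commands="1 0.0007 0.001 0.0023 4; 1 0.0008 0.001 0.0023 4",
)

```text
time: 10.12
position: [0.5094, -0.1054, 0.1111]
eef_rot: [-1.191, 2.848, -0.03]
force: [-2.7, 2.2, 14.2]
grip_width: 0.0089
```

```bash
python3 s.py
```

```text
tau [-0.694 -0.086 -0.063] phi -134.55 turned 39.1 z [ 0.058  0.003 -0.998] [ 0.5094 -0.1054  0.1111] [-2.7  2.2 14.2]
```

>>> send_rows(
  commands="1 0.0008 0.0008 0.0025 4; 1 0.0009 0.0007 0.0025 4",
)

```text
time: 10.38
position: [0.5095, -0.1054, 0.1111]
eef_rot: [-0.982, 2.918, -0.029]
force: [-4.5, 2.6, 17.5]
grip_width: 0.009
```

```bash
python3 s.py
```

```text
tau [-1.035  0.308 -0.071] phi -142.74 turned 47.2 z [ 0.065  0.002 -0.998] [ 0.5095 -0.1054  0.1111] [-4.5  2.6 17.5]
```

>>> send_rows(
  commands="1 0.001 0.0006 0.0024 7; 1 0.001 0.0005 0.0024 7",
)

```text
time: 10.62
position: [0.5095, -0.1055, 0.1111]
eef_rot: [-0.608, 3.009, -0.021]
force: [-4.8, 2.5, 15.0]
grip_width: 0.0086
```

```bash
python3 s.py
```

```text
tau [-0.862  0.645 -0.143] phi -157.12 turned 61.6 z [ 0.073  0.001 -0.997] [ 0.5095 -0.1055  0.1111] [-4.8  2.5 15. ]
```

>>> send_rows(
  commands="1 0.0012 0.0005 0.0024 7; 1 0.0012 0.0003 0.0024 7",
)

```text
time: 10.88
position: [0.5095, -0.1056, 0.1111]
eef_rot: [-0.225, 3.053, -0.01]
force: [-4.6, 2.7, 16.0]
grip_width: 0.0086
```

```bash
python3 s.py
```

```text
tau [-0.613  0.83  -0.031] phi -171.54 turned 76.0 z [ 0.08  -0.001 -0.997] [ 0.5095 -0.1056  0.1111] [-4.6  2.7 16. ]
```

>>> send_rows(
  commands="1 0.0012 0.0001 0.0024 6; 1 0.0012 0 0.0024 5",
)

```text
time: 11.12
position: [0.5095, -0.1056, 0.1111]
eef_rot: [0.076, 3.053, 0.0]
force: [-4.4, 3.3, 17.0]
grip_width: 0.0084
```

```bash
python3 s.py
```

```text
tau [-0.455  1.158 -0.053] phi 177.13 turned -272.6 z [ 0.087 -0.002 -0.996] [ 0.5095 -0.1056  0.1111] [-4.4  3.3 17. ]
```

>>> send_rows(
  commands="1 0.0012 0 0.0022 0; 1 0.0012 0 0.0022 0; 1 0.001 0 0.001 0; 1 0.0005 0 0 0; 1 0 0 0 0",
)

```text
time: 11.75
position: [0.5096, -0.1055, 0.1113]
eef_rot: [0.075, 3.042, -0.002]
force: [1.4, 1.0, 2.6]
grip_width: 0.0087
```

```bash
python3 s.py
```

```text
tau [-0.19   0.49   0.011] phi 177.17 turned -272.7 z [ 0.098 -0.004 -0.995] [ 0.5096 -0.1055  0.1113] [1.4 1.  2.6]
```

>>> send_rows(
  commands="0.5 0 0 0 0; 0.5 0 0 0 0; 0.5 0 0 0 0; 0.5 0 0 -0.01 0; 0.5 0 0 -0.02 0",
)

```text
time: 12.38
position: [0.5041, -0.1051, 0.1397]
eef_rot: [0.076, 3.049, -0.0]
force: [0.1, -0.1, -0.7]
grip_width: 0.0428
```

>>> send_rows(
  commands="0.5 0 0 -0.03 0; 0.5 0 0 -0.03 0; 0.5 0 0 0 0",
)

```text
time: 12.75
position: [0.4992, -0.1054, 0.2044]
eef_rot: [0.076, 3.045, -0.002]
force: [0.4, 0.9, -1.0]
grip_width: 0.0428
```

```bash
python3 s.py; python3 -c "
from h import *
cv2.imwrite('pics/w3.png',bot.read_camera('wrist'))"
```

```text
tau [ 0.03   0.084 -0.01 ] phi 177.14 turned -272.6 z [ 0.095 -0.004 -0.995] [ 0.4992 -0.1054  0.2044] [ 0.4  0.9 -1. ]
```

View pics/w3.png

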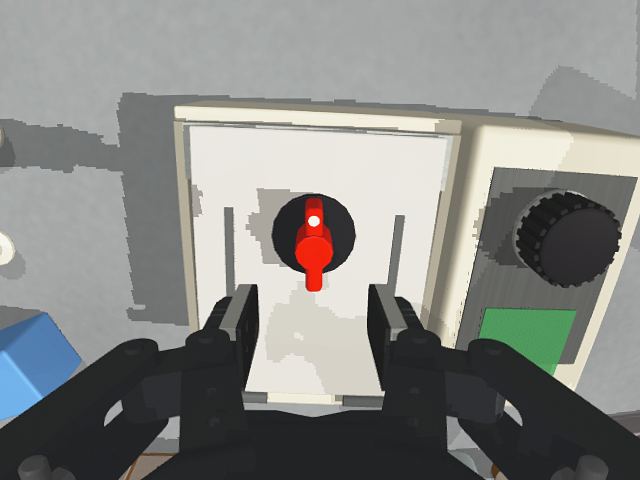

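```bash
python3 -c "
from h import *
o=bot.get_obs();ca,s=np.cos(V[2]),np.sin(V[2])
L=lambda p:np.c_[(p[:,:2]-V[:2])@[ca,s],(p[:,:2]-V[:2])@[-s,ca]]
for th in(-.045,0,.05):
  c,d=ray('wrist',[(189,126),(448,137)],o);p=L(plane(c,d,.106+.2*np.sin(th)));print(th,p.round(4),'width',np.linalg.norm(p[1]-p[0]))
c,d=ray('wrist',[(314,290),(314,200)],o);p=L(plane(c,d,.1+.0405-.135*.045));e=p[1]-p[0];print(p,np.degrees(np.arctan2(-e[0],-e[1])))"
```

```text
-0.045 [[-0.1015 -0.0771]
 [-0.1023  0.0794]] width 0.1565312459602919
0 [[-0.1025 -0.0744]
 [-0.1033  0.0763]] width 0.15069426426427415
0.05 [[-0.1037 -0.0713]
 [-0.1044  0.0729]] width 0.1442092425418126
[[-0.01471195  0.00203042]
 [-0.06956879 -0.00057038]] 87.28559527570387
```

The plate width (158 mm) matches a hatch angle of about -0.05 rad, and the wing stands at about 87° (1.52 rad). Handing in.

```bash
python3 -c "
from plant import bot
print(bot.close_job())"
```

```text
the job is handed in; nothing more can be done
None
```

The hatch is shut, pressed down and latched by the wing knob. I handed the job in at about 13 s of the 72 s allowed; no verdict was reported.

- **Shutting:** I pushed the hatch closed at its front point with shut fingers, at up to about 5 N.
- **Pressing:** I pinched the blade and pressed down in small steps. It bottomed hard at a TCP height of 0.1111 m. The downward push peaked at about 21 N, under the 22 N at which the knob starts to sink.
- **Turning:** I turned the knob clockwise about 87° with roughly 14–20 N held on it. Torque about the tool axis stayed at or below 0.15 N m in the readings between moves, so the tongue did not seem to catch on the edge.

**Last checks:**
- When I stopped pushing, the knob rose only 0.2 mm.
- After I let go and backed off, the wrist picture put the wing at about 87° (1.52 rad) with the white dot towards the robot.
- The hatch plate's apparent width fits an angle of about -0.05 rad.
- The gripper is about 9 cm above the latched position and touching nothing.
- No bystander was approached, though I did not re-measure their positions.

**Did not go as intended:** the tool slowly tilted to about 0.1 rad during the pressing. A sideways force of up to 9 N also built up on the pinch. Neither stopped the latching.

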